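# Lock the sprung filter hatch of a bench dust extractor

## Robot

A 6-joint arm with a two-finger parallel gripper is mounted at the origin on the work surface. World frame = base frame: x ahead of the robot, y to its left, z up, the work surface at z = 0. Lengths are in m, angles in rad, forces in N, time in s.
With the tool pointing down it reaches from about 0.3 to 0.95 m from the base axis. Payload 3.1 kg.
Tool frame: the origin (TCP) lies midway between the tips of the shut fingers; the grasp point (between the pads) lies manip.pinch_z behind it (manip.pinch_z is the distance from the TCP to the grasp point, in m); z points along the fingers, y is the direction in which the jaws open and shut (so a half turn about z gives the same grasp; the last joint's range is limited). The gripper opens to 85 mm and grips with 20 to 120 N. Pads are 22 mm wide; open, the fingers measure 114 mm over their backs; the gripper's body (76 mm by 85 mm) begins 54 mm behind the grasp point. The pads swing forward as they close: fully open they stand 13 mm farther back than shut.
Start: joints at [-0.07, 0.308, 1.634, -0, 1.2, -0.07], TCP at [0.625, -0, 0.206] pointing down, gripper open.
Joint ranges: [-3.06, 3.06], [-0.79, 1.96], [0.05, 2.63], [-1.19, 4.34], [0.05, 2.64], [-2.94, 2.94]. Speed limits (rad/s): [2.79, 2.79, 3.14, 3.14, 3.14, 3.14].

## Interface

Orientations are given as a unit quaternion [x, y, z, w].
In Python, from workcell import manip, kin, readout, eyes gives the robot as it stands. The module is installed in compiled form; this text tells all that it offers. Calls block until the motion is done:
- manip.move_pose(position, orientation): joint-space move of the TCP to a pose.
- manip.movel(position, rot=None, speed=0.15, f_stop=None): straight line of the TCP; rot=None keeps the orientation; speed is the mean speed in m/s. With f_stop (N) it stops when the force on the tool has changed by that much, and returns True; else False.
- manip.goto_joints(angles): joint-space move.
- manip.open_jaws() and manip.close_gripper(squeeze=None): open the fingers fully, or close them until they stop; squeeze is the grip in N (None keeps the last).
- manip.pause(seconds).
- kin.ik(position, orientation): joint angles nearest the present ones, or None.
- readout.observe(): the state.
- eyes.get_image(name): name is "scene" or "side" or "wrist"; returns a dict with "pixels" (480x640x3 uint8, blue, green, red), "intrinsics" (3x3 intrinsics, pixels), "dist" ([k1, k2, p1, p2, k3] as OpenCV has them; the pictures are not rectified), "pose" (4x4, takes a point from camera to world coordinates). Camera axes: x right, y down, z forward; pixel columns grow to the right and rows downward; lengths in m; the calibration is good to about 2 mm. A picture is of the moment at which its call begins. There is no depth.
A pose or a line that the arm cannot do raises manip.Unreachable and nothing moves.
- manip.close_job(): hands the job in, once; it reports no verdict.
Trained networks look in the newest picture that a camera, given by its name, has taken for a name from the list of things; names that differ only in an ending like _2 or _b are one class to them, and where a whole thing is asked for, a point or a joint stands for the part that bears it (a point fixed in the world has none). Each returns a list of dicts, best first, with "confidence" (0 to 1); they miss things now and then, are a little off and sometimes report something else, mostly with a low value. They report only what shows in the picture. A call takes as long as a camera call.
- eyes.outline_of(target, camera): "mask" (480x640 bool, what is visible of it) and "extent" ([left, top, right, bottom] in pixels, round what is visible of it).
The state is a dict: "time": time; "qpos": joint angles; "joint_velocities": joint speeds; "tau": joint torques, N m; "tool_pos": TCP position; "tool_rot": TCP orientation; "force": force on the tool from outside, world axes, zero at the start; "torque": the same for the moment, N m; "opening": finger opening in m.
Only numpy, scipy, OpenCV 4.12 (cv2) and the standard library are available. Lean on these libraries where they do the work, as an engineer would, in place of code of your own. Each camera call takes 0.05 s, during which the arm holds its last target.

## Task

The filter hatch on the carving bench's dust extractor has sprung ajar. Set your fingertips in the slot of its round quarter-turn latch, press the hatch down flush and, keeping it pressed, turn the latch a quarter turn clockwise as far as it goes, so that the hatch stays locked when you let go. Only press and turn: do not pull the hatch open or pick anything up, and leave the tools and work around it where they are.

Things in the scene. Friction and masses are not known exactly. Their poses are not given: they have to be found in the camera images.
- extractor: grey sheet-steel dust extractor 300 x 440 x 140 mm, fixed; origin on the bench under the hatch's middle, x towards the far (hinge) side, y left, z up; spans x -150..150, y -130..310 mm. Slotted steel grille on its left (y 110..310), hatch on its right. Latch axis at (-48, 0) mm; with the hatch flush the cap's top is 147 mm and the floor of its slot 133 mm above the bench
- hatch (a joint): the filter hatch: aluminium panel 240 (x) x 200 (y) x 4 mm, hinged along its far edge (axis along y at x 120, z 144 mm of the extractor). Rad: 0 flush on its rim, grows as the near edge rises. A spring lifts it to about 0.13; keeping it flush takes about 6 N at the latch
- latch (a joint): the quarter-turn latch: grey round cap 96 mm across, 3 mm proud of the hatch, near its near edge. Rad, grows clockwise from above: 0 unlocked (slot parallel to the near edge), 1.571 locked at its stop (slot at right angles to it). Stiff (0.15 N m), stays where left. Its tongue swings under a catch on the near rim and blocks on it if turned past 0.9 rad before the hatch is flush
- latch_slot (a point): centre of the latch's slot, on the latch axis, level with the cap's top; z up along the latch axis, y along the slot. The slot is 82 mm long, 36 wide, 14 deep, with upright walls, flat floor and closed ends; it turns with the latch and tilts with the hatch
- turned_box: a round turned wooden box 108 mm across, 53 mm high, standing on the grille; origin under its centre; leave alone
- gouge_short: a carving gouge 170 mm long lying on the grille; origin under its middle, x from handle to blade; leave alone
- bench_brush: a bench brush 220 mm long, 42 mm wide, 20 mm high, lying on the bench at the right side of the extractor; origin under its middle, x from handle to bristles; leave alone
- gouge_long: a carving gouge 230 mm long lying on the bench at the right; origin under its middle; leave alone
- mallet: a carver's mallet 240 mm long, 82 mm thick, lying on the bench at the right; origin under its middle; leave alone
- honing_stone: a honing stone in a black holder 230 x 85 x 40 mm on the bench at the left; origin under its middle; leave alone
- glue: a white glue bottle 60 mm across, 170 mm high, standing on the bench at the left; origin under its centre; leave alone

How it is judged:
By the outcome, as a careful person would: the job done as asked, in the order asked, and still so for the second after the job is handed in, with the robot touching nothing.
It also fails if it takes over 35 s, if anything falls off the work surface, if the arm or the gripper's body presses on something with over 40 N, if the wrist force passes 120 N, or if a joint passes its speed limit or range.

## Working session

There is one attempt and no reset: what is moved stays moved. The work goes in short steps, each a Python script; the robot and the scene stay as the last script left them, time stands still between calls to the robot, and variables do not carry over. Pictures are saved under pics/ and viewed, and the job is handed in when it is done.

```bash
mkdir -p pics; python3 - <<'E'
from workcell import manip, kin, readout, eyes
import cv2
print(readout.observe(), manip.pinch_z)
for n in ["scene","side","wrist"]:
    im=eyes.get_image(n); cv2.imwrite(f"pics/{n}0.png",im["pixels"])
    print(n,im["intrinsics"],im["dist"],im["pose"])
    for t in ["latch","hatch","extractor","turned_box"]:
        for d in eyes.outline_of(t,n)[:2]: print(t,d["confidence"],d["extent"])
E
```

```text
{'time': 0.0, 'qpos': array([-6.97278510e-02,  3.08978253e-01,  1.63516867e+00,  1.53108419e-05,
        1.19971028e+00, -6.96906380e-02]), 'joint_velocities': array([-1.21592299e-03,  2.57359096e-04, -4.77970554e-04,  8.59303970e-04,
        1.08646902e-03, -8.15430349e-05]), 'tau': array([ 1.43707580e-04, -4.15252447e+01, -2.76667070e+01, -1.74997494e-04,
        1.01000658e-02, -1.14578896e-05]), 'tool_pos': array([6.24131360e-01, 2.08542292e-05, 2.04972320e-01]), 'tool_rot': array([ 0.70712145,  0.7070912 , -0.00073755, -0.00085914]), 'force': array([-0.37964455, -0.17734966,  1.05186629]), 'torque': array([0.00282915, 0.0057909 , 0.01317644]), 'opening': 0.08547435075142966} 0.0187
scene [[537.50000579   0.         324.56007025]
 [  0.         537.50000579 245.3088141 ]
 [  0.           0.           1.        ]] [-0.13655604  0.          0.          0.          0.        ] [[ 0.27851293  0.83047277 -0.48243707  1.2149871 ]
 [ 0.96036485 -0.23484852  0.15015167 -0.21535558]
 [ 0.01139724 -0.50513479 -0.86296521  1.31854665]
 [ 0.          0.          0.          1.        ]]
latc
[... 605 characters left out ...]
tor 0.89 [228.3, 188.7, 376.4, 337.9]
turned_box 0.89 [287.1, 256.4, 329.4, 289.2]
wrist [[350.75492757   0.         316.66485879]
 [  0.         350.75492757 242.87054138]
 [  0.           0.           1.        ]] [0.02091953 0.         0.         0.         0.        ] [[ 9.99999863e-01  3.68048892e-04 -3.71558117e-04  6.24959287e-01]
 [ 2.37614956e-04 -9.52632004e-01 -3.04125317e-01  7.75409934e-02]
 [-4.65891139e-04  3.04125187e-01 -9.52631961e-01  3.74541067e-01]
 [ 0.00000000e+00  0.00000000e+00  0.00000000e+00  1.00000000e+00]]
latch 0.56 [162.3, 268.7, 312.4, 396.7]
hatch 0.88 [75.6, 140.6, 478.4, 442.2]
extractor 0.6 [0.6, 2.2, 531.2, 440.9]
turned_box 0.92 [15.8, 1.1, 220.4, 65.5]
```

View pics/scene0.png

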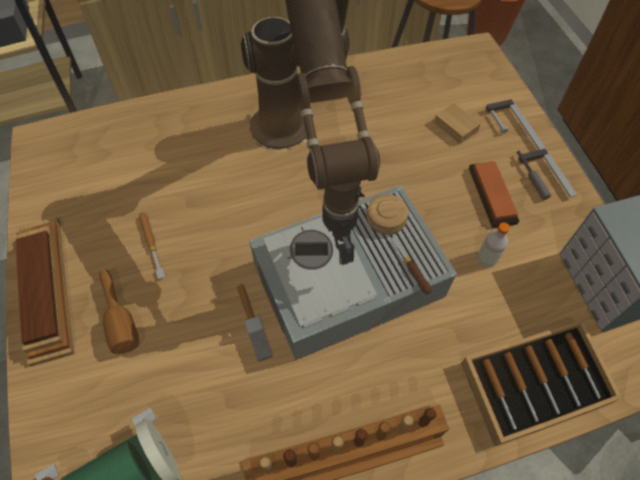

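View pics/side0.png

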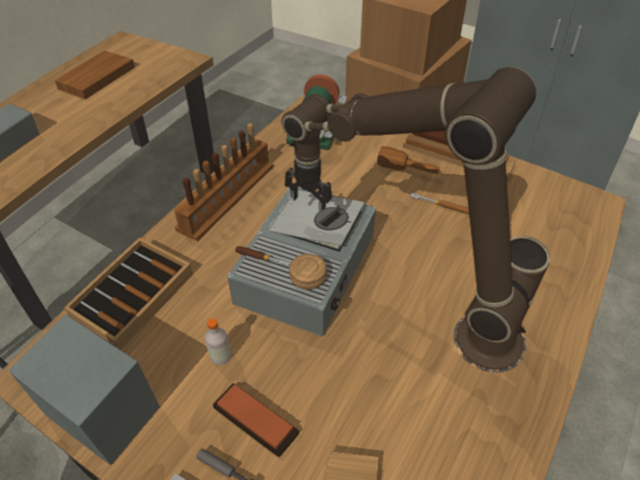

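View pics/wrist0.png

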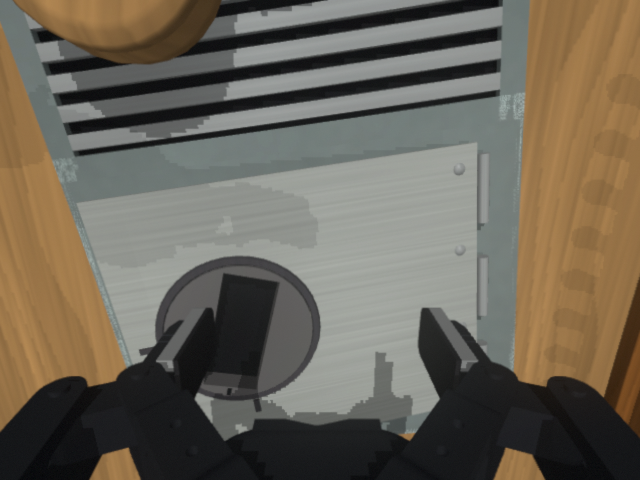

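The latch is unlocked, with its slot parallel to the near edge. In the wrist picture it sits at about (238,327), roughly world (0.573, -0.047), and the left finger partly hides it. I'll move aside for a clear view.

```bash
python3 - <<'E'
from workcell import manip, kin, readout, eyes
import cv2,numpy as np,pickle
manip.movel([0.58,-0.13,0.25],speed=0.2)
D={}
for n in ["wrist","scene","side"]:
    im=eyes.get_image(n); cv2.imwrite(f"pics/{n}1.png",im["pixels"]); D[n]=im
    im["m"]={}
    for t in ["latch","hatch","extractor"]:
        r=eyes.outline_of(t,n)
        if r: im["m"][t]=r[0]; print(n,t,r[0]["confidence"],r[0]["extent"])
pickle.dump(D,open("d1.pkl","wb"))
s=readout.observe();print(s["time"],s["tool_pos"],s["force"])
E
```

```text
wrist latch 0.57 [235.0, 50.9, 380.0, 201.9]
wrist hatch 0.68 [166.2, 0.0, 545.9, 284.0]
wrist extractor 0.57 [135.3, 0.0, 589.5, 302.9]
scene latch 0.66 [291.8, 230.5, 328.8, 270.8]
scene hatch 0.87 [265.0, 211.3, 375.1, 327.6]
scene extractor 0.58 [250.6, 184.4, 455.0, 358.4]
side latch 0.87 [316.6, 208.6, 344.4, 226.2]
side hatch 0.61 [270.8, 192.1, 364.4, 245.7]
side extractor 0.91 [227.6, 183.2, 374.9, 337.4]
2.225 [ 0.58003303 -0.12988074  0.24996469] [-0.44265394 -0.49292578  0.35200346]
```

View pics/wrist1.png

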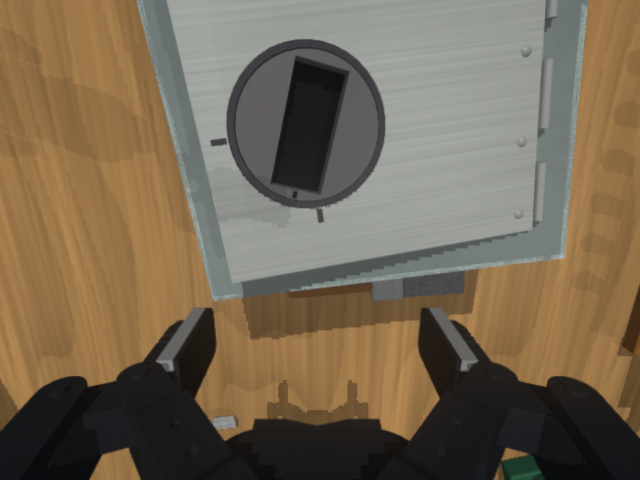

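```bash
python3 - <<'E'
import cv2
for n,(a,b,c,d) in {"side":(220,180,400,315),"scene":(240,170,460,335)}.items():
    i=cv2.imread(f"pics/{n}1.png")[b:d,a:c]; cv2.imwrite(f"pics/{n}1z.png",cv2.resize(i,(int((c-a)*3.5),int((d-b)*3.5)),interpolation=cv2.INTER_CUBIC))
E
```

```text
(no output)
```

View pics/scene1z.png

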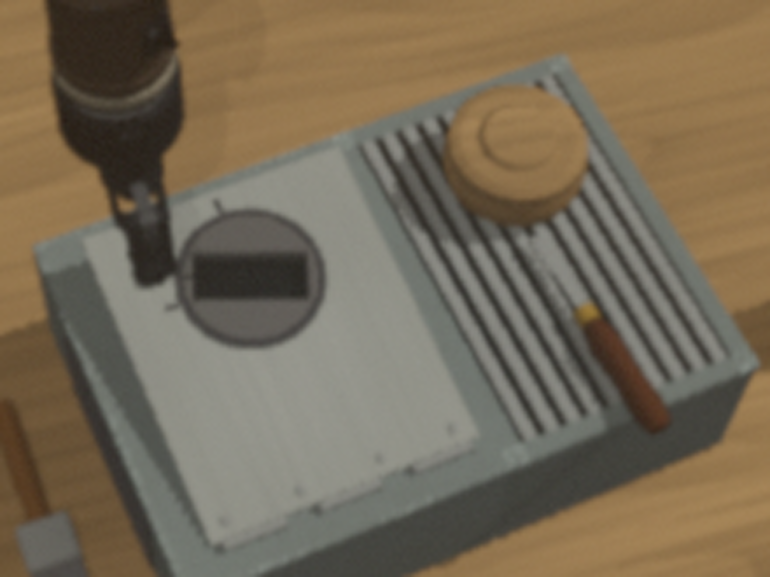

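The clear wrist view shows the cap centred at about (306,124) and slot corners at (296,57), (349,72), (321,193), (271,183). The slot is already turned slightly clockwise from the unlocked mark. I'll fit the full pose.

```bash
cat > fit.py <<'E'
import numpy as np,cv2,pickle
from scipy.optimize import least_squares
D=pickle.load(open("d1.pkl","rb"))
def proj(n,P):
    d=D[n]; T=np.linalg.inv(d["pose"]); r,_=cv2.Rodrigues(T[:3,:3])
    return cv2.projectPoints(np.array(P,float).reshape(-1,1,3),r,T[:3,3],d["intrinsics"],np.array(d["dist"]))[0].reshape(-1,2)
def hatch(p,h):  # extractor-frame coords when flush -> rotate about hinge
    q=np.array(p,float)-[.12,0,.144]; c,s=np.cos(h),np.sin(h)
    # near edge (x<0) rises with h
    return np.stack([c*q[:,0]+s*q[:,2],q[:,1],-s*q[:,0]+c*q[:,2]],1)+[.12,0,.144]
def W(p,v):
    c,s=np.cos(v[2]),np.sin(v[2]); p=np.array(p,float)
    return np.stack([v[0]+c*p[:,0]-s*p[:,1],v[1]+s*p[:,0]+c*p[:,1],p[:,2]],1)
def slot(v,z=.147,L=.041,Wd=.018):
    a=-v[4]; c,s=np.cos(a),np.sin(a)
    r=np.array([[-Wd,L],[Wd,L],[Wd,-L],[-Wd,-L]])@np.array([[c,s],[-s,c]])
    return W(hatch(np.c_[r[:,0]-.048,r[:,1],np.full(4,z)],v[3]),v)
def circ(v):
    t=np.linspace(0,2*np.pi,72,endpoint=False)
    return W(hatch(np.c_[.048*np.cos(t)-.048,.048*np.sin(t),np.full(72,.147)],v[3]),v)
ex=lambda pts,v:W(pts,v)
sc=lambda a:np.array(a)/3.5+[240,170]
def res(v):
    r=[]
    r.append(proj("wrist",slot(v))-[(296,57),(349,72),(321,193),(271,183)])
    c=proj("wrist",circ(v)); r.append([c.min(0)-[228,39],c.max(0)-[385,208]])
    r.append(proj("wrist",ex([(-.15,-.13,.14),(.15,-.13,.14)],v))-[(213,300),(563,258)])
    r.append(proj("wrist",W(hatch([(-.12,-.1,.144)],v[3]),v))-[(232,282)])
    r.append(2*(proj("scene",ex([(-.15,-.13,.14),(-.15,.31,.14),(.15,.31,.14)],v))-sc([(37,245),(567,57),(757,368)])))
    c=proj("scene",circ(v)); r.append(2*np.array([c.min(0)-sc([177,208]),c.max(0)-sc([325,347])]))
    return np.concatenate([np.array(x).ravel() for x in r])
if __name__=="__main__":
    o=least_squares(res,[.62,-.04,.15,.13,.1],loss="soft_l1",f_scale=2)
    v=o.x; print(v, np.round(res(v),1)); np.save("v.npy",v)
    print("slot floor now",slot(v,z=.133).mean(0),"flush",W([(-.048,0,.133)],v))
    s=slot(v); print("slot dir",np.arctan2(*(s[0]-s[3])[[1,0]]))
    i=D["wrist"]["pixels"].copy()
    for p in list(circ(v))+list(slot(v))+list(slot(v,.133))+list(W(hatch([(-.12,-.1,.144),(.12,-.1,.144)],v[3]),v)):
        a=proj("wrist",p)[0]; cv2.circle(i,(int(a[0]),int(a[1])),2,(0,0,255),-1)
    cv2.imwrite("pics/fit1.png",i)
E
python3 fit.py
```

```text
[ 0.62020197 -0.04438254  0.12868488  0.15209326  0.35981288] [ 0.  -3.5  1.5 -2.3  0.4  1.2 -0.2  0.4  7.5  7.8 -5.8 -7.9 -1.  -0.4
  0.3  0.5 -0.8  0.9 -3.7 -0.1 -1.8 -1.1  1.   0.6  2.3  3.1 -4.3 -4. ]
slot floor now [ 0.5728694  -0.05050738  0.15858025] flush [[ 0.57259886 -0.05054238  0.133     ]]
slot dir 1.3434780745970056
```

View pics/fit1.png

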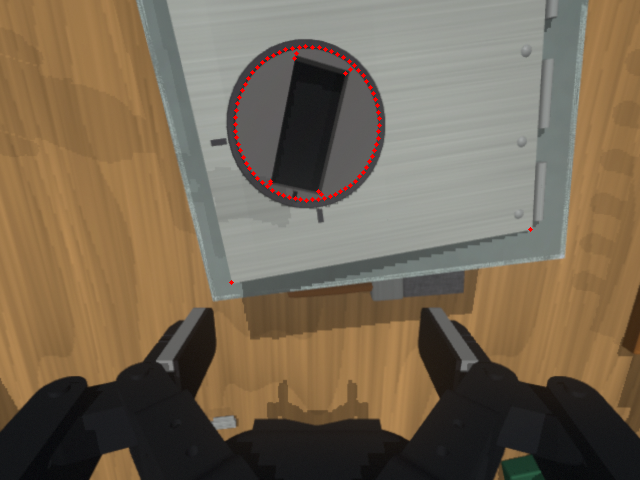

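```bash
cat > h.py <<'E'
from workcell import manip, kin, readout, eyes
import cv2,numpy as np
from scipy.spatial.transform import Rotation as R
R0=R.from_quat([.70710678,.70710678,0,0])
def yaw(a): return (R.from_euler("z",a)*R0).as_quat()
def st(t=""):
    s=readout.observe(); Rm=R.from_quat(s["tool_rot"]).as_matrix()
    print(t,"t%.2f"%s["time"],"p",np.round(s["tool_pos"],4),"yaw %.3f"%np.arctan2(Rm[1,1],Rm[0,1]),"F",np.round(s["force"],1),"T",np.round(s["torque"],2),"op %.4f"%s["opening"],"q6 %.2f"%s["qpos"][5]); return s
def pic(n,f):
    cv2.imwrite("pics/"+f,eyes.get_image(n)["pixels"])
C=np.array([.5726,-.0505]); Y0=1.343
E
python3 - <<'E'
from h import *
manip.close_gripper(squeeze=20)
st("shut")
manip.move_pose([*C,.20],yaw(Y0)); b=st("above")
print(manip.movel([*C,.145],speed=.04,f_stop=4)); s=st("touch")
pic("wrist","w2.png")
E
```

```text
shut t2.99 p [ 0.58 -0.13  0.25] yaw 0.000 F [-0.4  0.5  0.8] T [-0.02  0.05 -0.04] op 0.0001 q6 -0.29
above t4.11 p [ 0.5728 -0.0507  0.2002] yaw 1.342 F [-0.2  0.1 -0.1] T [-0.   -0.01 -0.01] op -0.0000 q6 -1.51
False
touch t5.63 p [ 0.5729 -0.0505  0.1454] yaw 1.343 F [ 0.1 -0.4 -1. ] T [-0.04  0.03 -0.08] op -0.0002 q6 -1.51
```

View pics/w2.png

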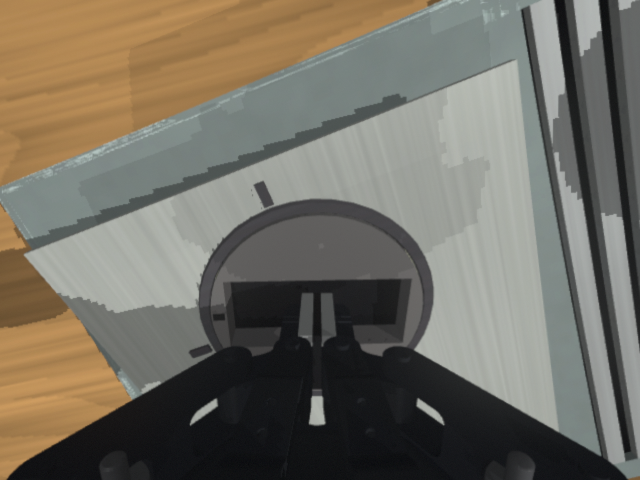

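The shut fingertips are in the slot, at about (318,320) in the picture, and centred along it. I'll spread them against the slot ends.

```bash
python3 - <<'E'
from h import *
manip.open_jaws(); st("open")
pic("wrist","w3.png"); pic("side","s3.png"); i=cv2.imread("pics/s3.png")[150:290,250:410]; cv2.imwrite("pics/s3z.png",cv2.resize(i,None,fx=4,fy=4))
E
```

```text
open t6.47 p [ 0.5726 -0.0505  0.145 ] yaw 1.343 F [-0.4 -0.5 -0.5] T [ 0.03 -0.05 -0.02] op 0.0855 q6 -1.51
```

View pics/w3.png

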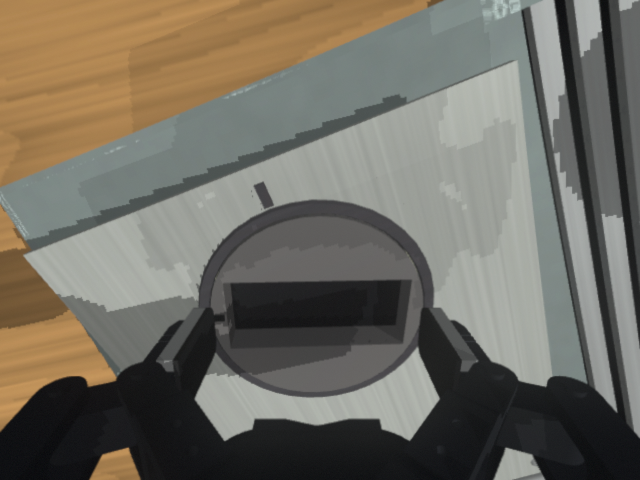

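View pics/s3z.png

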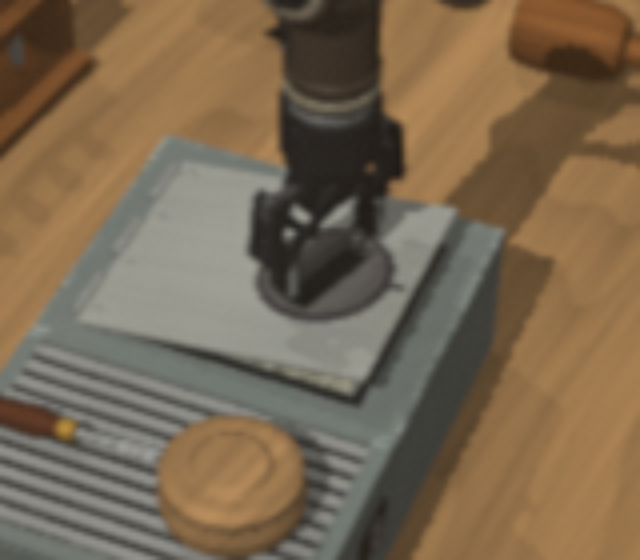

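Unexpected: the jaws opened fully (85 mm) with no force, so the tips weren't really in the slot. I'll zoom in and work out the actual tip height.

```bash
python3 - <<'E'
from h import *
im=eyes.get_image("wrist"); s=st()
T=np.linalg.inv(im["pose"]); r,_=cv2.Rodrigues(T[:3,:3])
Rt=R.from_quat(s["tool_rot"]).as_matrix()
print("cam in tool",np.round(Rt.T@(im["pose"][:3,3]-s["tool_pos"]),4))
for dz in [0,-.013,-.03]:
  for x in (-.011,.011):
    for y in (-.0425,0,.0425):
      p=s["tool_pos"]+Rt@[x,y,dz]
      print(dz,x,y,np.round(cv2.projectPoints(p.reshape(1,1,3),r,T[:3,3],im["intrinsics"],np.array(im["dist"]))[0].ravel()))
for n in ("w2","w3"):
    i=cv2.imread(f"pics/{n}.png")[190:400,150:480]; i=np.clip(i.astype(float)*1.8,0,255).astype(np.uint8)
    cv2.imwrite(f"pics/{n}z.png",cv2.resize(i,None,fx=2.4,fy=2.4,interpolation=cv2.INTER_CUBIC))
E
```

```text
t6.62 p [ 0.5726 -0.0505  0.145 ] yaw 1.343 F [-0.6 -0.5 -0. ] T [-0.01  0.    0.01] op 0.0856 q6 -1.51
cam in tool [ 0.078  -0.0005 -0.1684]
0 -0.011 -0.0425 [238. 306.]
0 -0.011 0 [317. 306.]
0 -0.011 0.0425 [397. 306.]
0 0.011 -0.0425 [235. 267.]
0 0.011 0 [317. 267.]
0 0.011 0.0425 [400. 267.]
-0.013 -0.011 -0.0425 [232. 318.]
-0.013 -0.011 0 [317. 318.]
-0.013 -0.011 0.0425 [403. 318.]
-0.013 0.011 -0.0425 [229. 277.]
-0.013 0.011 0 [317. 277.]
-0.013 0.011 0.0425 [406. 277.]
-0.03 -0.011 -0.0425 [223. 337.]
-0.03 -0.011 0 [318. 337.]
-0.03 -0.011 0.0425 [412. 337.]
-0.03 0.011 -0.0425 [219. 293.]
-0.03 0.011 0 [318. 293.]
-0.03 0.011 0.0425 [416. 293.]
```

View pics/w2z.png

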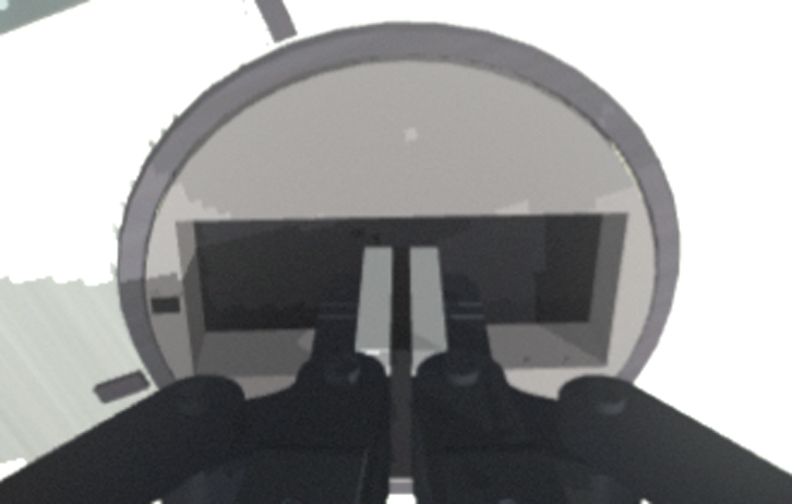

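View pics/w3z.png

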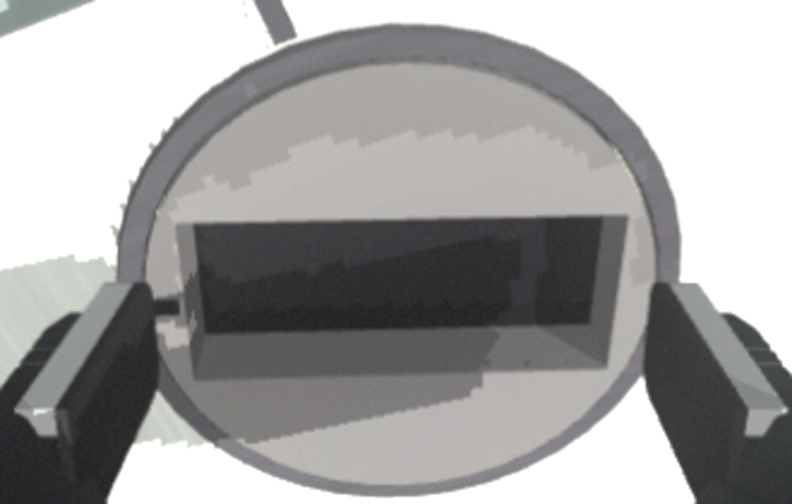

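The picture places the shut tips about 28 mm behind the nominal TCP, so they were still above the cap. I'll shut the jaws again and feel downwards in steps.

```bash
python3 - <<'E'
from h import *
manip.close_gripper(squeeze=20); st("shut")
for z in (.136,.130,.125):
    f=manip.movel([*C,z],speed=.03,f_stop=3); s=st(str(f))
    if f: break
pic("wrist","w4.png"); pic("side","s4.png"); i=cv2.imread("pics/s4.png")[150:290,250:410]; cv2.imwrite("pics/s4z.png",cv2.resize(i,None,fx=4,fy=4))
E
```

```text
shut t7.38 p [ 0.5726 -0.0505  0.145 ] yaw 1.343 F [-0.2  0.5  0. ] T [0.01 0.07 0.02] op -0.0003 q6 -1.51
False t7.83 p [ 0.5723 -0.0505  0.1355] yaw 1.343 F [-0.9  0.6 -0.5] T [ 0.04 -0.06  0.01] op -0.0001 q6 -1.51
False t8.18 p [ 0.5724 -0.0505  0.1297] yaw 1.343 F [ 0.4  0.  -0.6] T [0.   0.03 0.  ] op 0.0001 q6 -1.51
False t8.50 p [ 0.5728 -0.0506  0.125 ] yaw 1.343 F [-0.4  0.6  1.1] T [-0.   -0.07 -0.02] op 0.0002 q6 -1.51
```

View pics/w4.png

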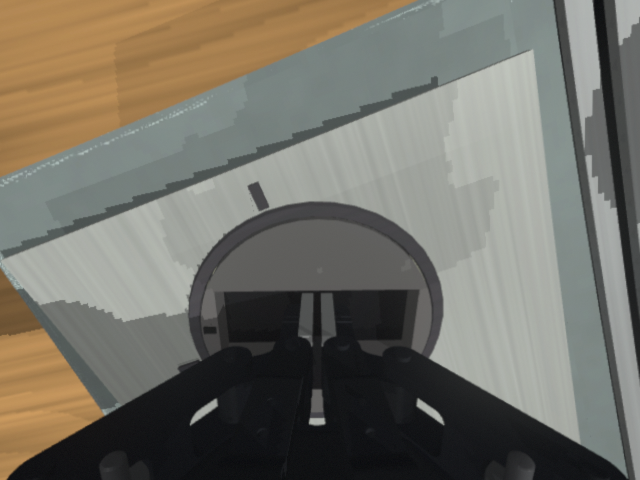

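View pics/s4z.png

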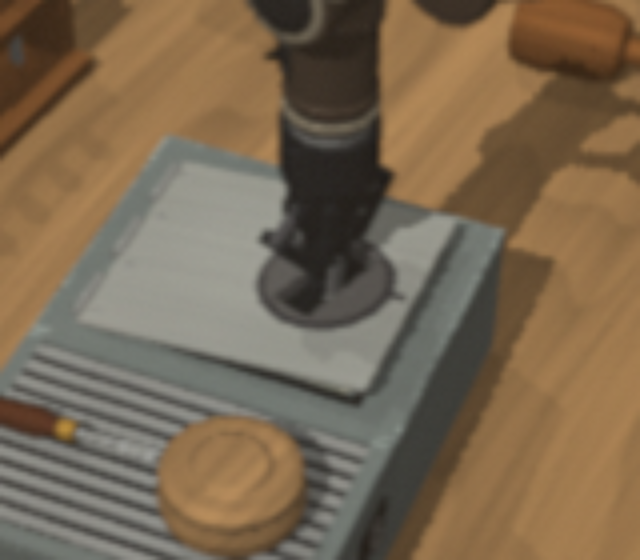

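The tips now look to be at the slot floor: nominal TCP 0.125, actual tips about 0.153, force 1.1 N. I'll spread them here.

```bash
python3 - <<'E'
from h import *
manip.movel([*C,.120],speed=.03,f_stop=3); st("down")
manip.open_jaws(); st("open")
pic("wrist","w5.png")
E
```

```text
down t8.81 p [ 0.5726 -0.0505  0.1214] yaw 1.343 F [0.5 0.2 1.1] T [-0.05 -0.05 -0.01] op -0.0001 q6 -1.51
open t9.35 p [ 0.5726 -0.0501  0.1219] yaw 1.343 F [1.7 2.7 1.2] T [ 0.33 -0.09  0.01] op 0.0564 q6 -1.51
```

View pics/w5.png

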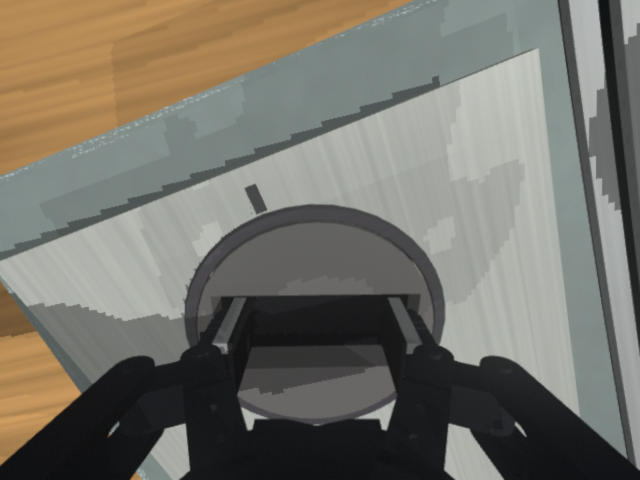

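The jaws stopped at 56 mm, so the fingertips are wedged against both slot ends. Next I'll press down.

```bash
python3 - <<'E'
from h import *
z=.122
for z in (.112,.106,.102,.099,.096,.093,.090):
    f=manip.movel([*C,z],speed=.03,f_stop=15); s=st(f"{z} {f}")
    if f or s["force"][2]>16: break
pic("wrist","w6.png"); pic("side","s6.png"); i=cv2.imread("pics/s6.png")[150:290,250:410]; cv2.imwrite("pics/s6z.png",cv2.resize(i,None,fx=4,fy=4))
E
```

```text
0.112 False t9.88 p [ 0.5719 -0.0502  0.1121] yaw 1.342 F [-3.3  1.8  6.2] T [1.31 0.2  0.07] op 0.0569 q6 -1.51
0.106 False t10.23 p [ 0.5718 -0.0507  0.1057] yaw 1.343 F [-1.8  4.   4.8] T [-0.16  0.44 -0.17] op 0.0564 q6 -1.51
0.102 True t10.44 p [ 0.5718 -0.0507  0.104 ] yaw 1.344 F [-2.2  2.2  5.5] T [-0.34  0.31 -0.04] op 0.0565 q6 -1.51
```

View pics/w6.png

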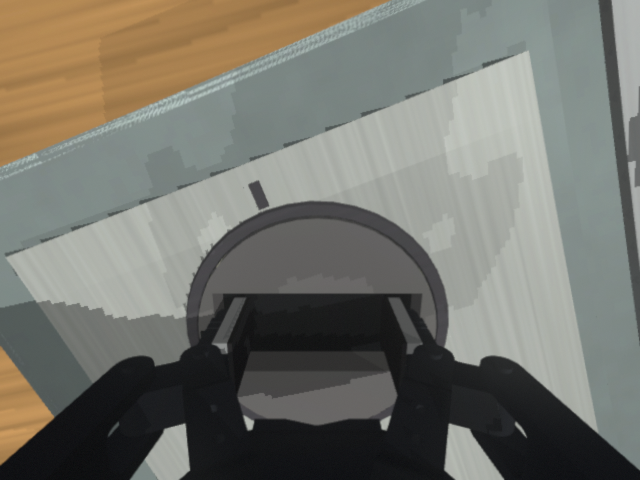

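View pics/s6z.png

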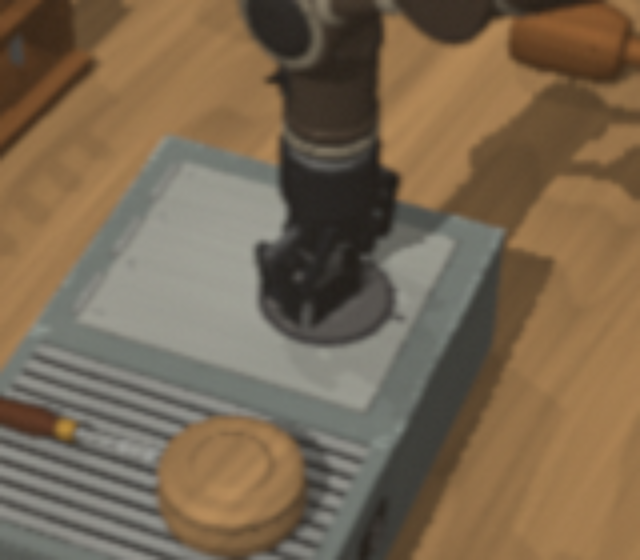

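The hatch is almost flush: the gap shadow has nearly gone. I'll press until the force firmly exceeds the spring.

```bash
python3 - <<'E'
from h import *
z=.104
while z>.088:
    z-=.002
    manip.movel([*C,z],speed=.03,f_stop=40); manip.pause(.05); s=st("%.3f"%z)
    if s["force"][2]>18: break
E
```

```text
0.102 t10.84 p [ 0.5718 -0.0507  0.1038] yaw 1.344 F [-6.1  2.8 14.6] T [ 0.01  1.19 -0.13] op 0.0569 q6 -1.51
0.100 t11.14 p [ 0.5718 -0.0507  0.1036] yaw 1.344 F [-10.4   4.6  22.7] T [ 0.06  1.75 -0.12] op 0.0567 q6 -1.51
```

The hatch bottomed out firmly at TCP z 0.1036 with about 23 N of press, so it is flush. Now the clockwise turn, keeping the pressure on.

```bash
python3 - <<'E'
from h import *
y=Y0
z=.100
while y>0.35:
    y-=.2
    manip.movel([*C,z],rot=yaw(y),speed=.05); s=st("%.2f"%y)
    if abs(s["torque"][2])>4 or s["force"][2]>60: print("stop");break
    if s["force"][2]<13: z-=.001
    if s["force"][2]>35: z+=.001
pic("wrist","w7.png")
E
```

```text
1.14 t11.49 p [ 0.572  -0.0506  0.1037] yaw 1.143 F [-9.7  4.9 22.4] T [ 0.08  1.69 -0.09] op 0.0569 q6 -1.31
0.94 t11.84 p [ 0.5721 -0.0506  0.1036] yaw 0.943 F [-9.   4.5 22.7] T [ 0.16  1.83 -0.07] op 0.0567 q6 -1.11
0.74 t12.19 p [ 0.5721 -0.0505  0.1036] yaw 0.743 F [-8.8  4.6 22. ] T [ 0.26  1.81 -0.08] op 0.0567 q6 -0.91
0.54 t12.54 p [ 0.5722 -0.0504  0.1037] yaw 0.543 F [-8.3  5.  22.6] T [ 0.31  1.84 -0.11] op 0.0566 q6 -0.71
0.34 t12.89 p [ 0.5722 -0.0504  0.1036] yaw 0.343 F [-8.7  3.3 22.2] T [ 0.38  1.86 -0.12] op 0.0568 q6 -0.51
```

View pics/w7.png

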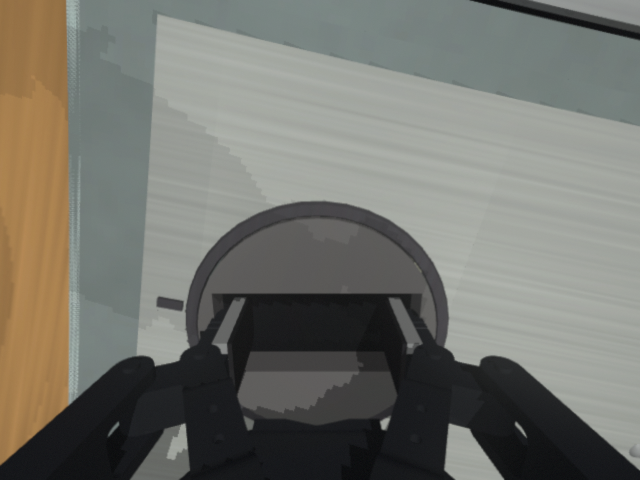

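The latch is turning with the fingers; the slot is still square to the jaws. I'll continue in small steps to the stop.

```bash
python3 - <<'E'
from h import *
y=.343
while y>-0.3:
    y-=.06
    manip.movel([*C,.100],rot=yaw(y),speed=.05); s=st("%.2f"%y)
    if abs(s["torque"][2])>1.2: print("stop");break
pic("wrist","w8.png")
E
```

```text
0.28 t13.19 p [ 0.5722 -0.0503  0.1036] yaw 0.283 F [-8.   4.  22.7] T [ 0.44  1.84 -0.07] op 0.0564 q6 -0.45
0.22 t13.44 p [ 0.5723 -0.0503  0.1037] yaw 0.223 F [-8.   4.9 22.3] T [ 0.5   1.82 -0.12] op 0.0566 q6 -0.39
0.16 t13.69 p [ 0.5723 -0.0503  0.1036] yaw 0.163 F [-9.1  3.9 21.8] T [ 0.49  1.81 -0.06] op 0.0565 q6 -0.33
0.10 t13.94 p [ 0.5723 -0.0498  0.1035] yaw 0.106 F [-8.4  6.  21.5] T [0.85 1.49 0.67] op 0.0570 q6 -0.27
0.04 t14.19 p [ 0.5723 -0.0496  0.1033] yaw 0.049 F [-8.8  5.9 21.3] T [0.9  1.35 1.24] op 0.0564 q6 -0.21
stop
```

View pics/w8.png

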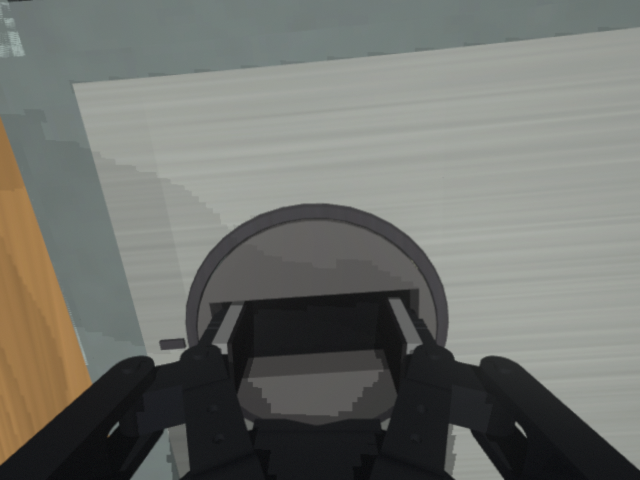

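At yaw 0.14 the torque rises sharply, right where the stop was expected (0.129). One more firm nudge into the stop, then ease off, shut the jaws without turning back, and lift.

```bash
python3 - <<'E'
from h import *
manip.movel([*C,.100],rot=yaw(-.02),speed=.05); s=st("push")
p=[s["tool_pos"][0],s["tool_pos"][1]]
manip.movel([*p,.1045],speed=.05); st("ease")
manip.movel([*p,.109],speed=.05); st("up")
manip.close_gripper(squeeze=20); st("shut")
manip.movel([*p,.165],speed=.08); st("out")
manip.movel([.58,-.13,.22],rot=yaw(0),speed=.15); st("aside")
pic("wrist","w9.png"); pic("scene","c9.png")
i=cv2.imread("pics/c9.png")[170:335,240:460]; cv2.imwrite("pics/c9z.png",cv2.resize(i,None,fx=3.5,fy=3.5,interpolation=cv2.INTER_CUBIC))
E
```

```text
push t14.49 p [ 0.5724 -0.0503  0.1033] yaw -0.016 F [-9.   4.7 21.3] T [0.65 1.23 0.89] op 0.0566 q6 -0.15
ease t14.74 p [ 0.5723 -0.0504  0.1044] yaw -0.017 F [-0.3  3.1  3.9] T [0.36 0.5  1.04] op 0.0563 q6 -0.15
up t14.99 p [ 0.5722 -0.0505  0.1054] yaw -0.020 F [  5.8   0.9 -13.5] T [ 0.19 -0.88  0.69] op 0.0565 q6 -0.14
shut t15.76 p [ 0.5728 -0.0504  0.1093] yaw -0.020 F [-0.8 -0.3  1. ] T [-0.02  0.03 -0.01] op -0.0000 q6 -0.14
out t16.61 p [ 0.572  -0.0502  0.1647] yaw -0.020 F [ 0.  -0.3 -0.6] T [ 0.07 -0.02  0.01] op -0.0002 q6 -0.14
aside t17.41 p [ 0.5793 -0.1295  0.2192] yaw -0.000 F [-1.1  0.2 -0.7] T [0.02 0.03 0.01] op 0.0002 q6 -0.29
```

View pics/w9.png

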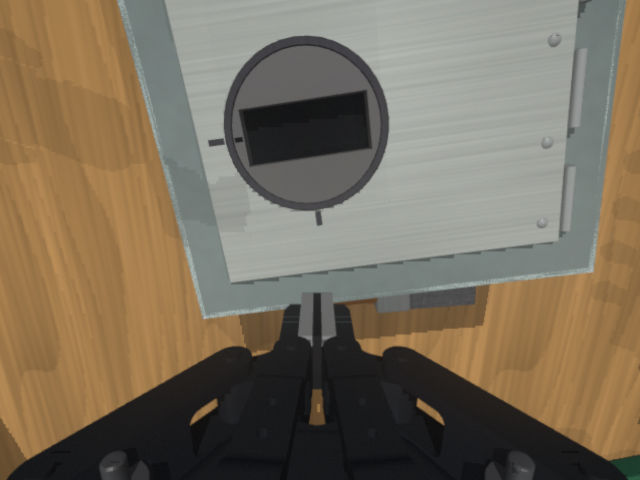

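View pics/c9z.png

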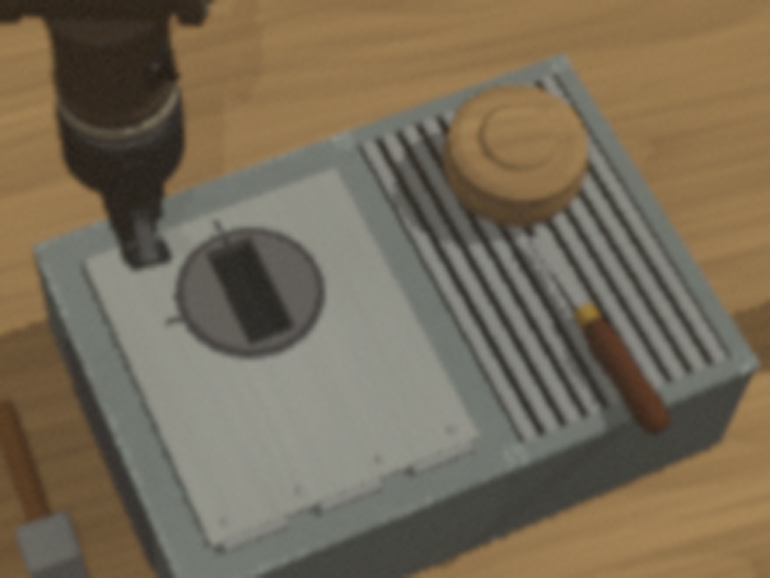

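The hatch is flush, the slot is at right angles to the near edge, and the cap's dot at (238,140) meets the lock mark at (218,142). I'll check the latch angle numerically, then hand in.

```bash
python3 - <<'E'
from h import *
import fit
from scipy.optimize import least_squares
im=eyes.get_image("wrist"); fit.D["wrist"]=im
v0=np.load("v.npy")
pts=np.array([(241,110),(363,91),(371,149),(252,165)],float)
def res(p):
    v=[p[0],p[1],p[4],p[2],p[3]]
    s=fit.slot(v)  # corners [-W,L],[W,L],[W,-L],[-W,-L]; after 90deg cw +L end -> +x
    q=fit.proj("wrist",s[[3,0,1,2]])
    e=fit.proj("wrist",fit.W([(-.15,-.13,.14),(.15,-.13,.14)],v))-[(205,318),(592,270)]
    h=fit.proj("wrist",fit.W(fit.hatch([(-.12,-.1,.144),(.12,-.1,.144)],v[3]),v))-[(229,283),(558,240)]
    return np.r_[(q-pts).ravel(),e.ravel(),h.ravel()]
o=least_squares(res,[v0[0],v0[1],0,1.55,v0[2]],loss="soft_l1"); print("x y hatch latch yaw",np.round(o.x,3)); print(np.round(o.fun if hasattr(o,'fun') else 0,1))
st()
E
```

```text
x y hatch latch yaw [ 0.619 -0.044 -0.004  1.571  0.14 ]
[-2.5 -0.3  2.9 -0.6  0.   0.1 -2.3  1.5 -1.9  1.   1.6  1.   2.5 -1.8
 -0.  -0.1]
 t17.56 p [ 0.5793 -0.129   0.2189] yaw 0.001 F [-0.1  0.7 -0.6] T [ 0.03 -0.06  0.08] op 0.0004 q6 -0.29
```

```bash
python3 - <<'E'
from h import *
manip.close_job(); st()
E
```

```text
the job is handed in; nothing more can be done
the job is handed in; nothing more can be done
```

The hatch is pressed flush and locked, and the job was handed in at about 17.6 s with the arm clear of everything.

- **What I did:** I put the shut fingertips in the slot and spread them against its ends. I pressed the hatch down until it stopped firmly, then turned the latch clockwise under about 22 N of press until it hit its stop. Then I shut the fingers without turning back and lifted out.
- **Last checks:** The wrist picture, taken with the arm clear, fits a latch angle of 1.571 rad and a hatch angle of about 0 (-0.004). The dot on the cap lines up with the lock mark. In the scene picture, the box and the short gouge on the grille look unmoved. I did not check the tools on the bench separately.
- **What disagreed:** The real fingertips sat about 28 mm behind the reported TCP. On my first try the fingers closed and opened above the slot without touching it; I lowered them and repeated.
- **While letting go:** Easing the wedged fingers up briefly pulled about 13 N upward on the locked hatch. It stayed shut.

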